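# Put the bending former back in its case

### The arm

A 6-joint arm with a two-finger parallel gripper is mounted at the origin on the work surface. World frame = base frame: x ahead of the robot, y to its left, z up, the work surface at z = 0. Lengths are in m, angles in rad, forces in N, time in s.
With the tool pointing down it reaches from about 0.375 to 0.9 m from the base axis. Payload 3.1 kg.
Tool frame: the origin (TCP) lies at the very end of the fingers, on their centre line; the grasp point (between the pads) lies 19 mm behind it; z points along the fingers, y is the line along which they close (so a half turn about z gives the same grasp; the last joint's range is limited). The gripper opens to 85 mm and grips with 20 to 120 N. Pads are 22 mm wide; open, the fingers measure 114 mm over their backs; the gripper's body (76 mm by 85 mm) begins 54 mm behind the grasp point. The pads swing forward as they close: fully open they stand 13 mm farther back than shut.
Start: joints at [-1.29, 0.527, 1.433, -0, 1.181, -0.178], TCP at [0.277, -0.56, 0.231] pointing down, gripper open.
Joint ranges: [-3.08, 3.08], [-0.75, 2.2], [0.22, 2.44], [-1.43, 4.57], [0, 2.65], [-2.85, 2.85]. Speed limits (rad/s): [2.79, 2.79, 3.14, 3.14, 3.14, 3.14].

### API

Orientations are given as a unit quaternion [x, y, z, w].
In Python, from station import telemetry, snapshot, ticket gives the robot as it stands.
- The arm moves only by the tool move_arm, never from a script. Its argument "commands" is text: rows parted by semicolons, each of 7 numbers parted by spaces: the shift along the tool's x, y, z in mm, then the turn, a rotation vector about the tool's x, y, z in degrees, then the opening, from -1 (shut) to 1 (fully open). A call has exactly 5 rows; each row is the pose to reach, as a shift and turn from the pose commanded when the call began, along the tool's axes at that moment; what a row does not reach only later rows make up. A row lasts 1/8 s, in which the tool goes at most 62.5 mm and 10.7 degrees, less where a joint would pass 70% of its speed; a pose out of reach is approached as far as the arm can. A call with a gripper value outside its range is refused whole. The fingers move at their own pace and stop on an object; "grip_force" is the grip in N (left out, the last holds). Time passes only in rows, so rows that repeat a pose let the fingers close, or fill a call up. It gives the time, the measured TCP pose, the force, the opening and the grip force at its end, in the units of the state.
- telemetry.sense(): the state, without advancing time (a new reading comes with each control period).
- snapshot(name): name is "scene" or "top" or "wrist"; returns a dict with "image" (480x640x3 uint8, red, green, blue), "fx", "fy", "cx", "cy" (pixels), "pose" (4x4, takes a point from camera to world coordinates). Camera axes: x right, y down, z forward; pixel columns grow to the right and rows downward; lengths in m; the calibration is good to about 2 mm. The wrist camera is an equidistant fisheye: a pixel r from the principal point sees the ray r / f radians off the axis. A picture is of the moment at which its call begins. There is no depth.
- ticket.sign_off(): hands the job in; it is judged then, once.
The state is a dict: "t": time; "q": joint angles; "qd": joint speeds; "tau": joint torques, N m; "tcp_pos": TCP position; "tool_rot": TCP orientation; "force": force on the tool from outside, world axes, zero at the start; "ft_torque": the same for the moment, N m; "finger_gap": opening from 0.0 (shut) to 1.0 (fully open); "gripper_force": force on a finger pad.
Only numpy, scipy, OpenCV 4.12 (cv2) and the standard library are available. Lean on these libraries where they do the work, as an engineer would, in place of code of your own. Each camera call takes 0.05 s, during which the arm holds its last target. There are 200 camera calls.

### The job

Put the bending former with blue ends back in the blue-labelled bay of the case, set down flat and not dropped, then slide the case's cover fully shut. Leave the red former and the other things on the bench where they are.

Things in the scene. Friction and masses are not known exactly. Their poses are not given: they have to be found in the camera images.
- former_blue: Aluminium bending former with blue painted ends, lying upright on the bench: foot 110 x 44 mm and 14 mm high, on it a bar 26 mm wide with flat flanks from 14 to 44 mm up (grip here) and a half-round top, 57 mm high in all; about 0.45 kg. Origin: centre of the underside; x along its length, z up. Both ends are alike.
- former_red: The same former with red painted ends, already lying in the red bay; loose, to be left alone. Origin and axes as the blue one.
- bay_blue: Blue bay: shallow tray fixed in the case, floor and sloping front label blue. Inside 130 (x) x 64 mm (y), walls 4 mm thick, tops 16 mm above the origin. Origin: centre of its underside, 6 mm above the bench; bay floor 4 mm above it. x: lengthwise, away from the label. Bays stand side by side at 84 mm pitch, in any order. The blue former goes here, lengthwise, either way round.
- bay_red: Red bay: shallow tray fixed in the case, floor and sloping front label red. Inside 130 (x) x 64 mm (y), walls 4 mm thick, tops 16 mm above the origin. Origin: centre of its underside, 6 mm above the bench; bay floor 4 mm above it. x: lengthwise, away from the label. Bays stand side by side at 84 mm pitch, in any order. Holds the red former.
- bay_yellow: Yellow bay: shallow tray fixed in the case, floor and sloping front label yellow. Inside 130 (x) x 64 mm (y), walls 4 mm thick, tops 16 mm above the origin. Origin: centre of its underside, 6 mm above the bench; bay floor 4 mm above it. x: lengthwise, away from the label. Bays stand side by side at 84 mm pitch, in any order. Empty: its former is in use in the orange bender; not for the blue one.
- case: Grey case fixed to the bench. Origin: on the bench below the centre of the middle bay; x from the label side (front) to the rear. Reaches 83 mm in front of the origin, 250 mm behind, 160 mm to each side. Side walls 70 mm high, inner faces 154 mm off centre; front wall 20 mm high; from 82 mm behind the origin on, a closed rear housing under the parked cover.
- cover_handle (a point): Centre of the black round bar handle on the cream cover: bar 12 mm thick, 120 mm long along the case's y, centre 106 mm above the bench, 26 mm clear below it, on two end posts. Cover 160 mm long, 4 mm thick, top 74 mm above the bench; handle 50 mm behind its front edge. When shut, the handle is 30 mm in front of the case's origin.
- cover (a joint): Sliding cover of the case, in m: 0 = fully shut over the bays, 0.165 = fully open, parked over the rear housing. Shutting moves it along the case's -x. It stays where it is left; friction about 1.5 N.
- hammer: Hammer with wooden handle, about 260 mm long, lying on the bench beyond the former; bystander.
- bowl: Copper bowl, 110 mm across, 40 mm high; bystander. Origin: centre of the underside.
- tin: Green jar, 70 mm across, 90 mm high; bystander. Origin: centre of the underside.

How it is judged:
By the outcome, as a careful person would: the job done as asked, in the order asked, and still so for the second after the job is handed in, with the robot touching nothing.
It also fails if it takes over 61 s, if anything falls off the work surface, if the arm or the gripper's body presses on something with over 40 N, if the wrist force passes 120 N, or if a joint passes its speed limit or range.

## Working session

There is one attempt and no reset: what is moved stays moved. The work goes in short steps, Python scripts to look and compute and a tool call to move; the robot and the scene stay as the last step left them, time stands still between calls to the robot, and variables do not carry over. Pictures are saved under pics/ and viewed, at most 10 in all, crops included, and the job is handed in when it is done.

Besides the shell and the picture viewer there is one more tool, called by a JSON object that holds its "name" and its "arguments". move_arm: Moves the arm, as the interface text tells. Its arguments: {"type":"object","properties":{"commands":{"type":"string"},"grip_force":{"type":"number"}},"required":["commands"]}

```bash
mkdir -p pics; ls; python3 - <<'E'
from station import telemetry, snapshot
import cv2, numpy as np, pickle
d={}
for n in("scene","top","wrist"):
    s=snapshot(n); d[n]=s; cv2.imwrite(f"pics/{n}0.png",s["image"][:,:,::-1]); print(n,s["fx"],s["cx"],s["cy"],np.round(s["pose"],3).tolist())
pickle.dump(d,open("d0.pkl","wb"))
print(telemetry.sense())
E
```

```text
pics
scene 548.6207051246352 312.5231377717811 247.43664494585695 [[-0.19, 0.746, -0.639, 1.376], [0.982, 0.147, -0.12, 0.162], [0.005, -0.65, -0.76, 1.045], [0.0, 0.0, 0.0, 1.0]]
top 512.4418366311158 332.68358574241836 247.96472596787916 [[-0.004, -0.999, 0.053, 0.513], [-1.0, 0.005, 0.029, 0.002], [-0.029, -0.053, -0.998, 1.274], [0.0, 0.0, 0.0, 1.0]]
wrist 371.64829954431775 314.93977605736893 244.1320343480158 [[0.442, -0.855, -0.27, 0.346], [-0.897, -0.423, -0.131, -0.525], [-0.002, 0.3, -0.954, 0.373], [0.0, 0.0, 0.0, 1.0]]
{'t': 0.15, 'q': array([-1.29047331e+00,  5.28304530e-01,  1.43359844e+00, -3.26899629e-05,
        1.18138173e+00, -1.78498439e-01]), 'qd': array([-8.78197434e-06, -2.90985186e-03, -3.06884561e-03,  6.43115012e-04,
        1.95347273e-03, -6.60953681e-04]), 'tau': array([ 1.15356150e-03, -4.42743516e+01, -1.78275543e+01, -1.72778637e-04,
        5.58681393e-03,  1.94309729e-05]), 'tcp_pos': array([ 0.2766745 , -0.55982216,  0.23052955]), 'tool_rot': array([ 9.73798804e-01,  2.27409704e-01, -5.81510135e-05, -8.44162153e-04]), 'force': array([ 0.21984502, -0.14946778,  0.14015282]), 'ft_torque': array([ 0.02726602,  0.0006388 , -0.04821659]), 'gripper_force': 0.0, 'finger_gap': 0.9966932062646661}
```

View pics/top0.png

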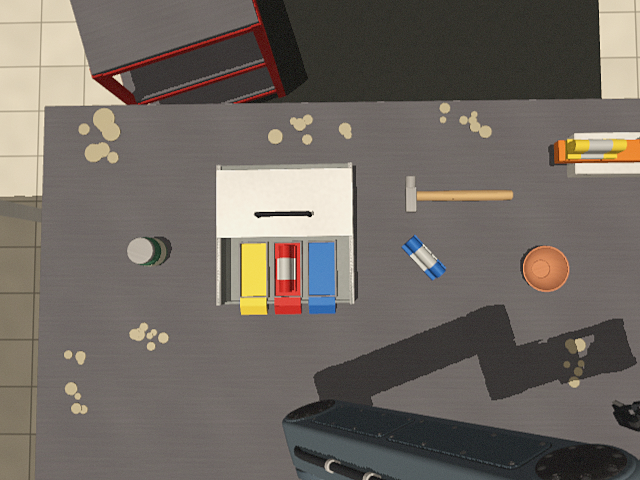

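View pics/scene0.png

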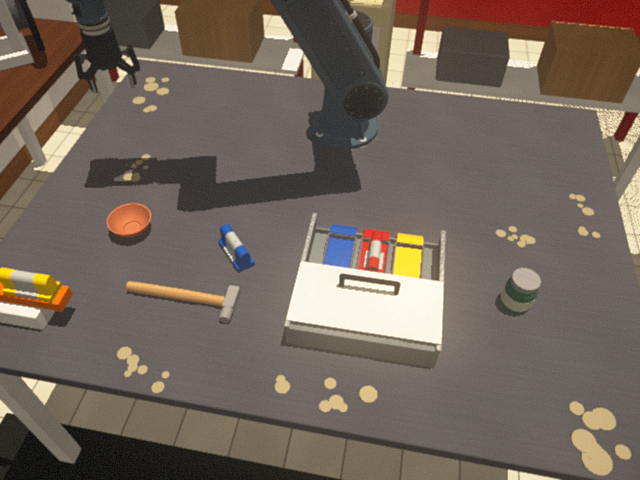

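The top view shows the blue former at about (423,257), the blue bay at (322,270) with red in the middle and yellow on the left, and the handle at (284,213) on the open cover. The scene view agrees, with the hammer beyond the former and the bowl and tin well clear.

```bash
cat > h.py <<'E'
import cv2, numpy as np
from scipy.spatial.transform import Rotation as R
def ray(s,uv):
    uv=np.atleast_2d(uv).astype(float); a=(uv-[s["cx"],s["cy"]])/[s["fx"],s["fy"]]
    if s.get("fish"):
        r=np.linalg.norm(a,axis=1,keepdims=True); d=np.c_[a*np.sinc(r/np.pi),np.cos(r)]
    else: d=np.c_[a,np.ones(len(a))]
    return d@s["pose"][:3,:3].T
def onz(s,uv,z):
    d=ray(s,uv); o=s["pose"][:3,3]; return o+d*((z-o[2])/d[:,2:3])
def hsv(s): return cv2.cvtColor(s["image"],cv2.COLOR_RGB2HSV)
def mask(s,lo,hi,box=None):
    m=cv2.inRange(hsv(s),np.array(lo),np.array(hi))
    if box:
        k=np.zeros_like(m); u0,v0,u1,v1=box; k[v0:v1,u0:u1]=255; m&=k
    return m
def blobs(m,amin=20):
    n,l,st,c=cv2.connectedComponentsWithStats(m)
    return [(st[i,4],c[i],(l==i).astype(np.uint8)) for i in range(1,n) if st[i,4]>=amin]
def rect(m):
    c=np.argwhere(m)[:,::-1].astype(np.float32); return cv2.minAreaRect(c),cv2.boxPoints(cv2.minAreaRect(c))
E
python3 - <<'E'
from h import *
import pickle
d=pickle.load(open("d0.pkl","rb")); t=d["top"]
B=([100,120,40],[125,255,255])
print("former")
bs=blobs(mask(t,*B,box=(390,225,460,290)),20)
P=[]
for a,c,m in bs: print(a,c.round(1),onz(t,c,.03)[0].round(4)); P.append(onz(t,c,.03)[0])
m=mask(t,*B,box=(390,225,460,290)); r,b=rect(m); print("rect",onz(t,b,.014).round(4).tolist(),onz(t,r[0],.014).round(4))
print("bays")
for nm,lo,hi in(("blue",*B),("red",[0,150,60],[8,255,255]),("yel",[22,120,80],[32,255,255])):
    for a,c,m in blobs(mask(t,lo,hi,(225,236,350,318)),60):
        r,b=rect(m); print(nm,a,c.round(1),[np.round(x,1) for x in r],"z10",onz(t,b,.01)[:,:2].round(3).tolist())
# handle
for a,c,m in blobs(mask(t,[0,0,0],[180,255,60],(240,200,330,225)),20):
    r,b=rect(m); v,u=np.nonzero(m); l=np.polyfit(u,v,1)
    p=onz(t,[[r"" and 0 or u.min(),np.polyval(l,u.min())],[u.max(),np.polyval(l,u.max())]],.109); print("handle",a,onz(t,c,.109).round(4),p.round(4).tolist(),np.degrees(np.arctan2(*(p[0]-p[1])[:2])))
# cover white
for a,c,m in blobs(mask(t,[0,0,170],[180,60,255],(200,150,370,250)),500):
    r,b=rect(m); print("cover",a,r,onz(t,b,.074)[:,:2].round(3).tolist())
E
```

```text
former
229 [411.9 245.1] [ 0.5849 -0.1549  0.03  ]
221 [435.6 270.2] [ 0.5239 -0.2111  0.03  ]
rect [[0.5816, -0.13, 0.014], [0.6124, -0.1633, 0.014], [0.5273, -0.2408, 0.014], [0.4968, -0.2077, 0.014]] [[ 0.5544 -0.1855  0.014 ]]
bays
blue 1314 [321.1 268.7] [array([321.5, 268.5]), array([51., 25.]), np.float64(90.0)] z10 [[0.593, 0.096], [0.592, 0.034], [0.467, 0.035], [0.467, 0.096]]
blue 419 [321.7 305. ] [array([322., 305.]), array([16., 26.]), np.float64(90.0)] z10 [[0.459, 0.096], [0.459, 0.032], [0.42, 0.033], [0.42, 0.097]]
red 876 [287.4 269. ] [array([287., 269.]), array([52., 24.]), np.float64(90.0)] z10 [[0.593, 0.181], [0.593, 0.121], [0.464, 0.121], [0.465, 0.18]]
red 427 [287.4 305.4] [array([287.5, 305. ]), array([27., 16.]), np.float64(0.0)] z10 [[0.42, 0.183], [0.46, 0.183], [0.46, 0.116], [0.42, 0.116]]
yel 1303 [253.1 269.3] [array([253., 269.]), array([52., 24.]), np.float64(90.0)] z10 [[0.594, 0.266], [0.593, 0.206], [0.465, 0.205], [0.465, 0.265]]
yel 456 [253.1 305.9] [array([253. , 305.5]), array([17., 26.]), np.float64(90.0)] z10 [[0.46, 0.267], [0.46, 0.203], [0.418, 0.203], [0.418, 0.267]]
handle 233 [[0.6543 0.1487 0.109 ]] [[0.6545, 0.2129, 0.109], [0.6542, 0.0842, 0.109]] 0.11100690347764232
cover 9173 ((284.0, 205.49996948242188), (135.99996948242188, 86.99998474121094), 0.0) [[0.576, 0.311], [0.783, 0.313], [0.78, -0.011], [0.574, -0.009]]
```

```bash
cat >> h.py <<'E'
def go(pos,yaw):
    "shift (mm) and turn (deg) in tool axes from measured pose to TCP pos, tool down with tool x at yaw deg"
    from station import telemetry
    s=telemetry.sense(); q=R.from_quat(s["tool_rot"]); y=np.radians(yaw)
    tgt=R.from_matrix([[np.cos(y),np.sin(y),0],[np.sin(y),-np.cos(y),0],[0,0,-1]])
    print("t",round(s["t"],2),"tcp",s["tcp_pos"].round(4),"F",s["force"].round(1),"gap",round(s["finger_gap"],3),"gf",round(s["gripper_force"],1))
    print("shift",(q.inv().apply(np.array(pos)-s["tcp_pos"])*1e3).round(1),"turn",np.degrees((q.inv()*tgt).as_rotvec()).round(2))
E
python3 -c "
from h import *; go([.5545,-.1835,.18],42.5)"
```

```text
t 0.15 tcp [ 0.2767 -0.5598  0.2305] F [ 0.2 -0.1  0.1] gap 0.997 gf 0.0
shift [ 415.8 -214.3   51. ] turn [ -0.09  -0.03 -16.21]
```

{"name": "move_arm", "arguments": {"commands": "83 -43 10 0 0 -3.2 1; 166 -86 20 0 0 -6.5 1; 249 -129 30 0 0 -9.7 1; 332 -172 40 0 0 -13 1; 380 -196 46 0 0 -15 1"}}

```text
t: 0.78
tcp_pos: [0.462, -0.3085, 0.1977]
tool_rot: [0.936, 0.353, 0.0, 0.0]
force: [1.3, -0.7, -1.7]
finger_gap: 0.997
gripper_force: 0.0
```

```bash
python3 -c "
from h import *; go([.5545,-.1835,.18],42.5)"
```

```text
t 0.78 tcp [ 0.462  -0.3085  0.1977] F [ 1.3 -0.7 -1.7] gap 0.997 gf 0.0
shift [152.  -32.7  17.7] turn [ 0.   -0.   -1.16]
```

{"name": "move_arm", "arguments": {"commands": "60 -13 7 0 0 -1 1; 115 -25 13 0 0 -1.2 1; 152 -33 18 0 0 -1.2 1; 152 -33 18 0 0 -1.2 1; 152 -33 18 0 0 -1.2 1"}}

```text
t: 1.4
tcp_pos: [0.5532, -0.1853, 0.1798]
tool_rot: [0.932, 0.363, -0.0, -0.0]
force: [0.1, -1.0, -0.1]
finger_gap: 1.002
gripper_force: 0.0
```

```bash
python3 - <<'E'
from h import *; from station import *
go([.5545,-.1835,.1],42.5)
w=snapshot("wrist"); w["fish"]=1; t=snapshot("top")
import pickle; pickle.dump(dict(w=w,t=t),open("d1.pkl","wb"))
cv2.imwrite("pics/wrist1.png",w["image"][:,:,::-1])
for a,c,m in blobs(mask(w,[100,120,40],[125,255,255]),150): 
    r,b=rect(m); print(a,c.round(1),onz(w,c,.03)[0].round(4),b.round(0).tolist())
E
```

```text
t 1.4 tcp [ 0.5532 -0.1853  0.1798] F [ 0.1 -1.  -0.1] gap 1.002 gf 0.0
shift [ 2.2 -0.4 79.8] turn [-0.02  0.04  0.01]
6273 [97.  63.7] [0.5348 0.0552 0.03  ] [[36.0, 109.0], [115.0, -6.0], [155.0, 22.0], [77.0, 137.0]]
1665 [ 47.4 141.5] [0.4464 0.0581 0.03  ] [[13.0, 129.0], [35.0, 108.0], [82.0, 156.0], [61.0, 177.0]]
2225 [315.6 174.4] [ 0.5844 -0.1566  0.03  ] [[289.0, 154.0], [342.0, 154.0], [342.0, 198.0], [289.0, 198.0]]
1692 [315. 276.] [ 0.5205 -0.2144  0.03  ] [[290.0, 248.0], [341.0, 248.0], [341.0, 300.0], [290.0, 300.0]]
```

View pics/wrist1.png

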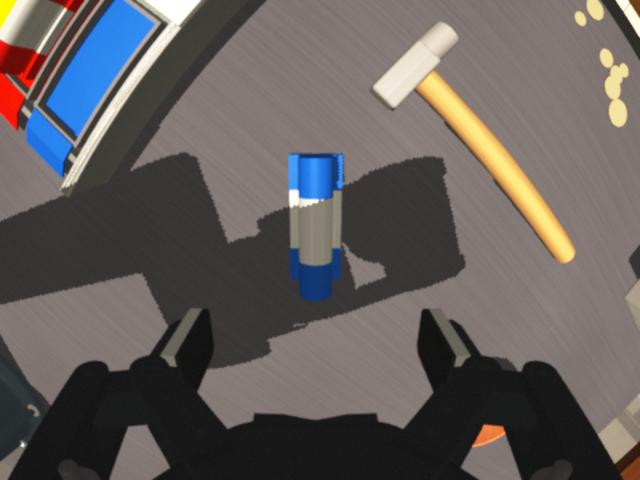

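The former lies straight along the tool, centred at (315,225), so it is aligned; the hammer is clear of the fingers. Going down to grip.

{"name": "move_arm", "arguments": {"commands": "0 0 50 0 0 0 1; 0 0 95 0 0 0 1; 0 0 130 0 0 0 1; 0 0 150 0 0 0 1; 0 0 160 0 0 0 1", "grip_force": 50}}

```text
t: 2.12
tcp_pos: [0.5526, -0.1861, 0.0189]
tool_rot: [0.932, 0.361, -0.001, -0.001]
force: [-0.0, -0.1, -0.3]
finger_gap: 0.994
gripper_force: 0.0
```

{"name": "move_arm", "arguments": {"commands": "0 0 1 0 0 0 0.2; 0 0 1 0 0 0 -0.5; 0 0 1 0 0 0 -1; 0 0 1 0 0 0 -1; 0 0 1 0 0 0 -1", "grip_force": 50}}

```text
t: 2.75
tcp_pos: [0.554, -0.1852, 0.0201]
tool_rot: [0.932, 0.362, 0.0, 0.001]
force: [-0.1, -0.2, 6.6]
finger_gap: 0.293
gripper_force: 52.9
```

{"name": "move_arm", "arguments": {"commands": "0 0 -15 0 0 0 -1; 0 0 -45 0 0 0 -1; 0 0 -85 0 0 0 -1; 0 0 -115 0 0 0 -1; 0 0 -120 0 0 0 -1"}}

```text
t: 3.38
tcp_pos: [0.5545, -0.1855, 0.1411]
tool_rot: [0.932, 0.362, 0.001, 0.002]
force: [-0.2, -0.1, -5.0]
finger_gap: 0.294
gripper_force: 51.7
```

```bash
python3 - <<'E'
from h import *; from station import *
go([.53,.066,.15],0)
w=snapshot("wrist"); w["fish"]=1
cv2.imwrite("pics/wrist2.png",w["image"][:,:,::-1])
E
```

```text
t 3.38 tcp [ 0.5545 -0.1855  0.1411] F [-0.2 -0.1 -5. ] gap 0.294 gf 51.7
shift [ 151.9 -201.9   -9.5] turn [ 0.2  -0.16 42.5 ]
```

View pics/wrist2.png

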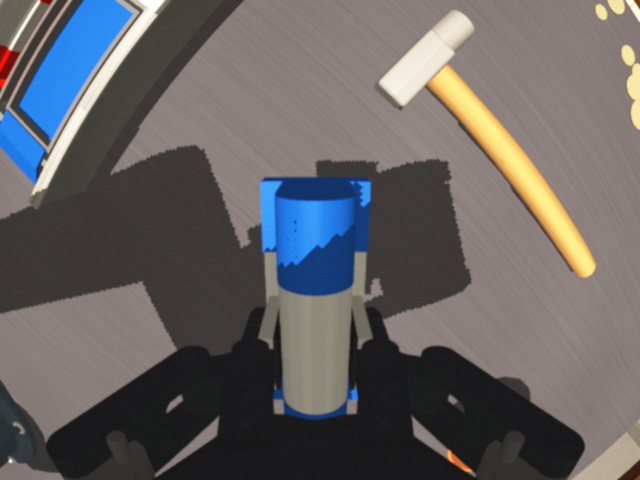

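The former is held level between the pads, its far foot edge at row 178 and columns 262–370.

```bash
python3 - <<'E'
from h import *; from station import *
w=snapshot("wrist"); w["fish"]=1; s=telemetry.sense(); q=R.from_quat(s["tool_rot"])
for z,uv in((.121,[[262,180],[370,180]]),(.135,[[262,180],[370,180]]),(.178,[[280,410],[350,410]]),(.165,[[272,400],[357,400]])):
    print(z,(q.inv().apply(onz(w,uv,z)-s["tcp_pos"])*1e3).round(1).tolist())
t=snapshot("top"); m=mask(t,[0,0,95],[180,50,255],(205,150,370,320))
cv2.imwrite("pics/case.png",cv2.resize(t["image"][155:325,205:365,::-1],None,fx=3.5,fy=3.5,interpolation=cv2.INTER_NEAREST))
E
```

```text
0.121 [[55.9, -23.0, 17.9], [55.9, 24.6, 17.9]]
0.135 [[57.8, -21.0, 3.9], [57.7, 22.5, 3.9]]
0.178 [[-21.2, -13.0, -39.1], [-21.3, 13.4, -39.1]]
0.165 [[-27.7, -17.6, -26.1], [-27.7, 17.7, -26.1]]
```

View pics/case.png

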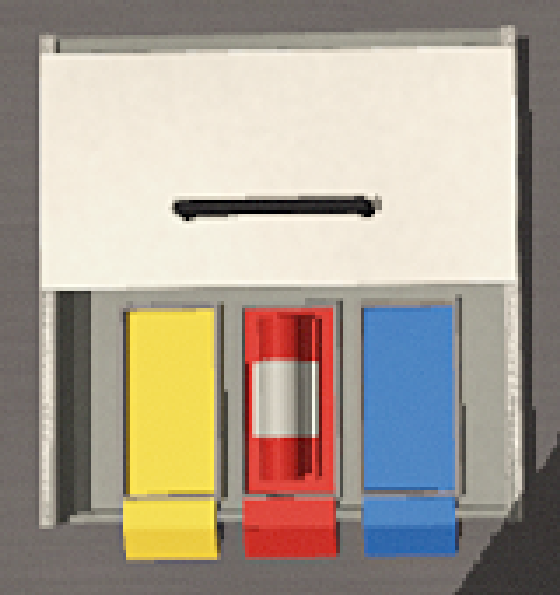

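Top crop: bays in order yellow, red, blue, square to the robot; the cover front edge (row 285) leaves all three bays free. The held former sits 2.5 mm ahead of the TCP. I aim for TCP (0.5265, 0.066).

{"name": "move_arm", "arguments": {"commands": "30 -40 -2 0 0 8 -1; 63 -85 -4 0 0 17 -1; 97 -130 -6 0 0 26 -1; 127 -172 -8 0 0 35 -1; 149 -202 -9 0 0 42.5 -1"}}

```text
t: 4.15
tcp_pos: [0.5248, 0.0669, 0.1462]
tool_rot: [1.0, -0.002, -0.002, -0.0]
force: [0.1, 0.9, -5.1]
finger_gap: 0.297
gripper_force: 51.6
```

```bash
python3 - <<'E'
from h import *; from station import *
go([.5265,.066,.06],0)
w=snapshot("wrist"); w["fish"]=1
cv2.imwrite("pics/wrist3.png",w["image"][:,:,::-1])
go([.5265,.066,.06],0)
E
```

```text
t 4.15 tcp [0.5248 0.0669 0.1462] F [ 0.1  0.9 -5.1] gap 0.297 gf 51.6
shift [ 2.1  0.9 86.2] turn [-0.04  0.27 -0.19]
t 4.2 tcp [0.5235 0.0708 0.1462] F [-1.2  3.2 -4.7] gap 0.293 gf 51.6
shift [ 3.5  5.2 86.2] turn [-0.24  0.35 -0.31]
```

View pics/wrist3.png

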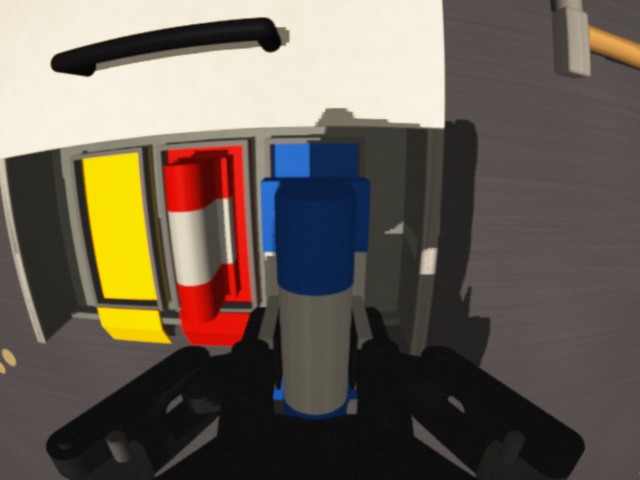

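The former is over the blue bay, with the bay's rear end visible at (272–358, 142). I'll let it settle, then measure the bay against the tool.

{"name": "move_arm", "arguments": {"commands": "0 0 10 0 0 0 -1; 0 0 25 0 0 0 -1; 0 0 40 0 0 0 -1; 0 0 40 0 0 0 -1; 0 0 40 0 0 0 -1"}}

```text
t: 4.82
tcp_pos: [0.5272, 0.064, 0.1077]
tool_rot: [1.0, -0.001, -0.0, -0.0]
force: [0.8, -0.3, -5.4]
finger_gap: 0.291
gripper_force: 51.5
```

```bash
python3 - <<'E'
from h import *; from station import *
go([.5265,.066,.06],0)
w=snapshot("wrist"); w["fish"]=1; s=telemetry.sense()
cv2.imwrite("pics/w4.png",w["image"][:,:,::-1])
h=hsv(w)
for v in range(120,176,8):
    row=h[v]; b=(row[:,0]>98)&(row[:,0]<125)&(row[:,1]>120); u=np.nonzero(b)[0]
    u=u[(u>200)&(u<450)]
    if len(u): print(v,u.min(),u.max(),onz(w,[[u.min()-.5,v],[u.max()+.5,v]],.01)[:,:2].round(4).tolist())
E
```

```text
t 4.83 tcp [0.5272 0.064  0.1077] F [ 0.8 -0.3 -5.4] gap 0.291 gf 51.5
shift [-0.7 -2.  47.7] turn [-0.    0.01 -0.07]
152 262 360 [[0.5905, 0.099], [0.5903, 0.035]]
160 262 360 [[0.5852, 0.0991], [0.585, 0.0349]]
168 262 360 [[0.58, 0.0992], [0.5798, 0.0349]]
```

View pics/w4.png

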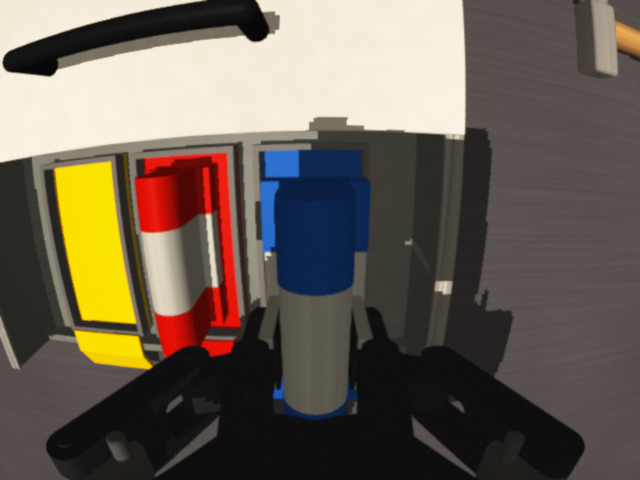

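The bay floor measures 64 mm wide, centred at y = 0.067, with its rear edge near x = 0.592, so I shift by (-2.5, -3) mm and lower.

{"name": "move_arm", "arguments": {"commands": "-2.5 -3 15 0 0 0 -1; -2.5 -3 32 0 0 0 -1; -2.5 -3 48 0 0 0 -1; -2.5 -3 60 0 0 0 -1; -2.5 -3 68 0 0 0 -1"}}

```text
t: 5.5
tcp_pos: [0.5245, 0.0675, 0.0394]
tool_rot: [1.0, -0.0, -0.0, -0.0]
force: [-0.3, 0.9, -5.2]
finger_gap: 0.295
gripper_force: 51.7
```

{"name": "move_arm", "arguments": {"commands": "0 0 2 0 0 0 -1; 0 0 4 0 0 0 -1; 0 0 5 0 0 0 -1; 0 0 6 0 0 0 -1; 0 0 6 0 0 0 -1"}}

```text
t: 6.12
tcp_pos: [0.5245, 0.0676, 0.0341]
tool_rot: [1.0, -0.0, 0.0, 0.0]
force: [1.2, 0.3, -4.8]
finger_gap: 0.293
gripper_force: 51.6
```

{"name": "move_arm", "arguments": {"commands": "0 0 1 0 0 0 -1; 0 0 2 0 0 0 -1; 0 0 3 0 0 0 -1; 0 0 4 0 0 0 -1; 0 0 4 0 0 0 -1"}}

```text
t: 6.75
tcp_pos: [0.5244, 0.0676, 0.0301]
tool_rot: [1.0, -0.0, 0.0, 0.0]
force: [-0.6, 0.4, -2.6]
finger_gap: 0.296
gripper_force: 51.8
```

{"name": "move_arm", "arguments": {"commands": "0 0 0.5 0 0 0 -1; 0 0 1 0 0 0 -1; 0 0 1 0 0 0 -1; 0 0 1 0 0 0 -1; 0 0 1 0 0 0 -1"}}

```text
t: 7.38
tcp_pos: [0.5245, 0.0676, 0.0301]
tool_rot: [1.0, -0.0, 0.0, 0.0]
force: [-2.3, 0.3, 7.0]
finger_gap: 0.293
gripper_force: 53.4
```

{"name": "move_arm", "arguments": {"commands": "0 0 0 0 0 0 -0.2; 0 0 0 0 0 0 0.1; 0 0 0 0 0 0 0.1; 0 0 0 0 0 0 0.1; 0 0 0 0 0 0 0.1"}}

```text
t: 8.0
tcp_pos: [0.5245, 0.0675, 0.0289]
tool_rot: [1.0, -0.0, -0.0, -0.0]
force: [-0.3, -0.4, -0.3]
finger_gap: 0.551
gripper_force: 0.0
```

{"name": "move_arm", "arguments": {"commands": "0 0 -10 0 0 0 0.1; 0 0 -40 0 0 0 0.1; 0 0 -80 0 0 0 0.1; 0 0 -120 0 0 0 0.1; 0 0 -150 0 0 0 0.1"}}

```text
t: 8.62
tcp_pos: [0.5248, 0.0676, 0.1815]
tool_rot: [1.0, -0.0, 0.001, 0.0]
force: [0.3, -0.5, -0.5]
finger_gap: 0.551
gripper_force: 0.0
```

```bash
python3 - <<'E'
from h import *; from station import *
w=snapshot("wrist"); w["fish"]=1
cv2.imwrite("pics/w5.png",w["image"][:,:,::-1])
m=mask(w,[0,0,0],[180,255,45],(0,0,420,110))
for a,c,k in blobs(m,300):
    v,u=np.nonzero(k); print("handle",a,c.round(1),onz(w,[c,[u.min(),v[u.argmin()]],[u.max(),v[u.argmax()]]],.106).round(4).tolist())
go([.654,.15,.18],90)
E
```

```text
handle 3583 [187.9  54.8] [[0.6515, 0.144, 0.106], [0.6554, 0.2175, 0.106], [0.6477, 0.0841, 0.106]]
t 8.68 tcp [0.527  0.0675 0.1849] F [0.9 0.  2.9] gap 0.551 gf 0.0
shift [126.9 -82.5   6. ] turn [  0.45  -0.38 -89.99]
```

View pics/w5.png

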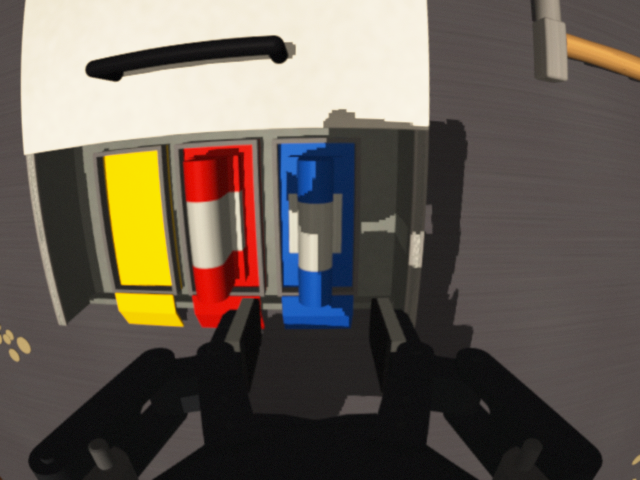

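The blue former lies flat in its bay (250–360, 140–300), free of the fingers; the red one is undisturbed. The handle centre is at about x 0.653, y 0.150.

{"name": "move_arm", "arguments": {"commands": "14 -9 0 0 0 -10 0.3; 28 -18 0 0 0 -20 0.3; 42 -27 0 0 0 -30 0.3; 56 -36 0 0 0 -40 0.3; 70 -45 0 0 0 -50 0.3"}}

```text
t: 9.3
tcp_pos: [0.5946, 0.1128, 0.1792]
tool_rot: [0.905, 0.425, -0.0, -0.0]
force: [0.4, 0.0, 0.1]
finger_gap: 0.655
gripper_force: 0.0
```

```bash
python3 -c "
from h import *; go([.653,.15,.17],90)"
```

```text
t 9.3 tcp [0.5946 0.1128 0.1792] F [0.4 0.  0.1] gap 0.655 gf 0.0
shift [65.9 21.2  9.2] turn [-1.000e-02  0.000e+00 -3.968e+01]
```

{"name": "move_arm", "arguments": {"commands": "20 6 2 0 0 -10 0.3; 40 13 5 0 0 -20 0.3; 60 19 7 0 0 -30 0.3; 66 21 9 0 0 -39.7 0.3; 66 21 9 0 0 -39.7 0.3"}}

```text
t: 9.93
tcp_pos: [0.6528, 0.1498, 0.1697]
tool_rot: [0.71, 0.705, -0.0, -0.0]
force: [-0.3, -1.4, 0.2]
finger_gap: 0.648
gripper_force: 0.0
```

```bash
python3 - <<'E'
from h import *; from station import *
go([.653,.15,.087],90)
w=snapshot("wrist"); t=snapshot("top"); s=snapshot("scene"); 
cv2.imwrite("pics/s6.png",np.hstack([w["image"][:,100:540],cv2.resize(s["image"][160:400,240:480],(360,480))[:,:]])[:,:,::-1])
go([.653,.15,.087],90)
E
```

```text
t 9.93 tcp [0.6528 0.1498 0.1697] F [-0.3 -1.4  0.2] gap 0.648 gf 0.0
shift [ 0.2  0.2 82.7] turn [-0.03  0.   -0.4 ]
t 10.07 tcp [0.6524 0.1494 0.1701] F [-0.5 -0.7 -0.4] gap 0.65 gf 0.0
shift [ 0.6  0.6 83.1] turn [-0.04  0.01 -0.44]
```

View pics/s6.png

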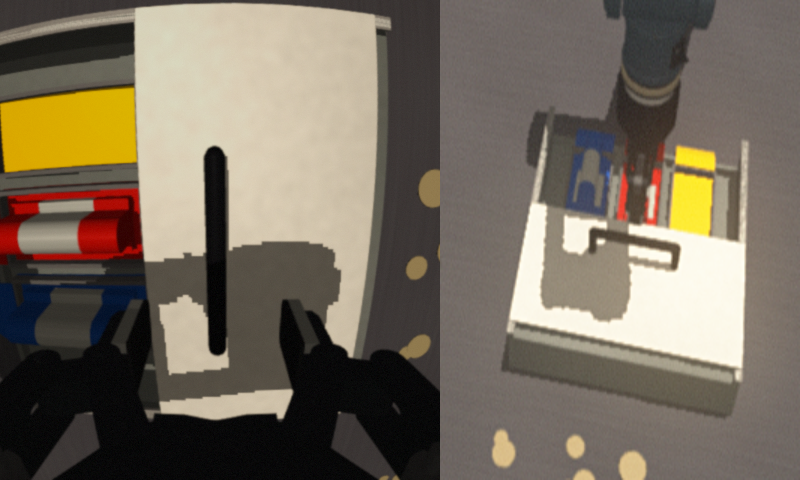

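The bar stands upright in the wrist view at column 315, on the tool's centre line between the fingers. Going down on it.

{"name": "move_arm", "arguments": {"commands": "0 0 25 0 0 0 0.3; 0 0 50 0 0 0 0.3; 0 0 70 0 0 0 0.3; 0 0 80 0 0 0 0.3; 0 0 82 0 0 0 0.3"}}

```text
t: 10.7
tcp_pos: [0.6528, 0.1495, 0.0875]
tool_rot: [0.709, 0.705, -0.0, -0.0]
force: [-0.4, 0.9, -0.1]
finger_gap: 0.646
gripper_force: 0.0
```

{"name": "move_arm", "arguments": {"commands": "0 0 0 0 0 0 0; 0 0 0 0 0 0 -0.5; 0 0 0 0 0 0 -1; 0 0 0 0 0 0 -1; 0 0 0 0 0 0 -1", "grip_force": 20}}

```text
t: 11.32
tcp_pos: [0.6534, 0.1496, 0.0888]
tool_rot: [0.709, 0.705, 0.0, 0.0]
force: [-1.5, -0.2, 5.4]
finger_gap: 0.129
gripper_force: 19.8
```

{"name": "move_arm", "arguments": {"commands": "0 -6 0 0 0 0 -1; 0 -18 0 0 0 0 -1; 0 -32 0 0 0 0 -1; 0 -46 0 0 0 0 -1; 0 -60 0 0 0 0 -1"}}

```text
t: 11.95
tcp_pos: [0.5929, 0.1491, 0.0888]
tool_rot: [0.709, 0.705, 0.0, 0.001]
force: [1.6, -2.5, 5.4]
finger_gap: 0.132
gripper_force: 20.0
```

{"name": "move_arm", "arguments": {"commands": "0 -15 0 0 0 0 -1; 0 -30 0 0 0 0 -1; 0 -45 0 0 0 0 -1; 0 -60 0 0 0 0 -1; 0 -72 0 0 0 0 -1"}}

```text
t: 12.58
tcp_pos: [0.5206, 0.1485, 0.0888]
tool_rot: [0.708, 0.706, -0.001, 0.002]
force: [1.8, -7.8, 5.8]
finger_gap: 0.13
gripper_force: 20.0
```

{"name": "move_arm", "arguments": {"commands": "0 -5 0 0 0 0 -1; 0 -9 0 0 0 0 -1; 0 -13 0 0 0 0 -1; 0 -16 0 0 0 0 -1; 0 -18 0 0 0 0 -1"}}

```text
t: 13.2
tcp_pos: [0.503, 0.1483, 0.0887]
tool_rot: [0.708, 0.706, -0.001, 0.002]
force: [1.5, -8.6, 6.7]
finger_gap: 0.126
gripper_force: 20.0
```

{"name": "move_arm", "arguments": {"commands": "-0.5 -2 0 0 0 0 -1; -1 -4 0 0 0 0 -1; -1 -5 0 0 0 0 -1; -1 -6 0 0 0 0 -1; -1 -6 0 0 0 0 -1"}}

```text
t: 13.82
tcp_pos: [0.4969, 0.1482, 0.0887]
tool_rot: [0.709, 0.706, -0.0, 0.001]
force: [1.9, -5.1, 8.4]
finger_gap: 0.131
gripper_force: 20.1
```

{"name": "move_arm", "arguments": {"commands": "0 -1 0 0 0 0 -1; 0 -2 0 0 0 0 -1; 0 -3 0 0 0 0 -1; 0 -3 0 0 0 0 -1; 0 -3 0 0 0 0 -1"}}

```text
t: 14.45
tcp_pos: [0.4967, 0.1482, 0.0888]
tool_rot: [0.709, 0.706, 0.002, 0.003]
force: [5.9, -5.0, 2.4]
finger_gap: 0.128
gripper_force: 19.8
```

{"name": "move_arm", "arguments": {"commands": "0 -1 0 0 0 0 -1; 0 -2 0 0 0 0 -1; 0 -3 0 0 0 0 -1; 0 -3 0 0 0 0 -1; 0 -3 0 0 0 0 -1"}}

```text
t: 15.08
tcp_pos: [0.4967, 0.1482, 0.0888]
tool_rot: [0.709, 0.705, 0.004, 0.005]
force: [10.5, -4.5, -1.8]
finger_gap: 0.133
gripper_force: 19.6
```

It stopped dead at x = 0.4967 with the force rising, so the cover is on its stop. I relax the push, release and rise.

{"name": "move_arm", "arguments": {"commands": "0 2 0 0 0 0 -1; 0 4 0 0 0 0 -1; 0 4 0 0 0 0 -0.3; 0 4 0 0 0 0 0.3; 0 4 0 0 0 0 0.3"}}

```text
t: 15.7
tcp_pos: [0.4937, 0.1496, 0.0876]
tool_rot: [0.709, 0.705, -0.001, -0.001]
force: [-0.3, 0.0, 0.2]
finger_gap: 0.647
gripper_force: 0.0
```

{"name": "move_arm", "arguments": {"commands": "0 0 -10 0 0 0 0.3; 0 0 -30 0 0 0 0.3; 0 0 -60 0 0 0 0.3; 0 0 -100 0 0 0 0.3; 0 0 -130 0 0 0 0.3"}}

```text
t: 16.32
tcp_pos: [0.4951, 0.1496, 0.2202]
tool_rot: [0.709, 0.705, 0.001, 0.001]
force: [0.3, 0.8, 0.0]
finger_gap: 0.65
gripper_force: 0.0
```

{"name": "move_arm", "arguments": {"commands": "-40 0 0 0 0 0 0.3; -90 0 0 0 0 0 0.3; -140 0 0 0 0 0 0.3; -180 0 0 0 0 0 0.3; -200 0 0 0 0 0 0.3"}}

```text
t: 16.95
tcp_pos: [0.4938, -0.0525, 0.2186]
tool_rot: [0.71, 0.704, 0.0, 0.0]
force: [0.2, 0.2, -0.0]
finger_gap: 0.649
gripper_force: 0.0
```

```bash
python3 - <<'E'
from h import *; from station import *
s=snapshot("scene"); t=snapshot("top")
cv2.imwrite("pics/end.png",np.hstack([cv2.resize(x["image"],(400,300)) for x in(s,t)])[:,:,::-1])
for a,c,m in blobs(mask(t,[0,0,0],[180,255,60],(240,255,330,300)),100): print("handle",a,onz(t,c,.109).round(4))
go([.5,.15,.2],90)
E
```

```text
handle 225 [[0.4989 0.1478 0.109 ]]
t 17.05 tcp [ 0.4941 -0.0524  0.2185] F [1.  0.7 0.2] gap 0.648 gf 0.0
shift [202.4   4.1  18.4] turn [ 0.06  0.03 -0.49]
```

View pics/end.png

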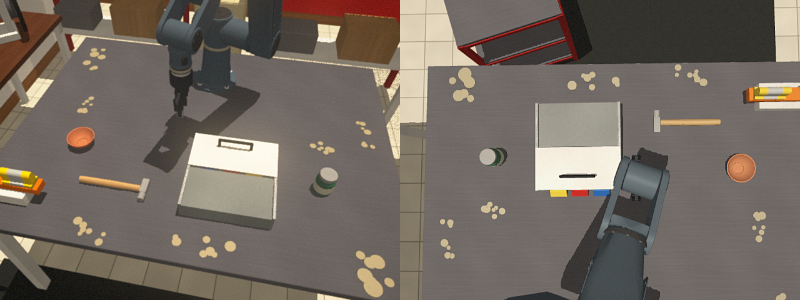

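The end picture shows the cover over all bays with only the labels showing, the arm clear, and the hammer, bowl and tin in place. The handle is 30 mm in front of the case origin, as specified for shut.

```bash
python3 -c "
from station import ticket; print(ticket.sign_off())"
```

```text
the job is handed in; nothing more can be done
None
```

The blue former is set down flat in the blue bay, the cover is slid shut against its stop, nothing else was moved, and the job was handed in at about 17 s.

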